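# Take a dried printing plate from the dryer and hold it up to the inspection camera

## Robot

A 7-joint arm with a two-finger parallel gripper is mounted at the origin on a cart in front of the work surface, level with it; the furniture and walls round the work are solid. World frame = base frame: x ahead of the robot, y to its left, z up, the work surface at z = 0. Lengths are in m, angles in rad, forces in N, time in s.
With the tool pointing down it reaches from about 0.425 to 1.025 m from the base axis. Payload 3.6 kg.
Tool frame: the origin (TCP) lies on the front face of the gripper's body, between the roots of the fingers; the fingertips stand 73 mm ahead of it and the grasp point (between the pads) lies 54 mm ahead of it; z points along the fingers, y is the direction in which the jaws open and shut (so a half turn about z gives the same grasp; the last joint's range is limited). The gripper opens to 85 mm and grips with 20 to 120 N. Pads are 22 mm wide; open, the fingers measure 114 mm over their backs; the gripper's body (76 mm by 85 mm) begins 54 mm behind the grasp point. The pads swing forward as they close: fully open they stand 13 mm farther back than shut.
Start: joints at [1.093, 0.591, 0.048, 1.609, -0.033, 0.943, -0.034], TCP at [0.272, -0.672, 0.304] pointing down, gripper open.
Joint ranges: [-2.69, 2.69], [-0.47, 2.24], [-1.27, 1.36], [0.19, 2.51], [-1.53, 4.68], [0.08, 2.07], [-3.09, 3.09]. Speed limits (rad/s): [2.57, 2.57, 3.14, 3.14, 3.14, 3.14, 3.14].

## Interface

Orientations are given as [roll, pitch, yaw] about the fixed x, y, z axes, in that order (R = Rz(yaw) Ry(pitch) Rx(roll)).
In Python, from rig import ctrl gives the robot as it stands.
- The arm moves only by the shell command python3 -m handwheel 'ROWS' [FORCE]. ROWS is text: rows parted by semicolons, each of 7 numbers parted by spaces: the gripper command: -1 is shut, 1 is fully open, values between are in proportion, then the shift along the tool's x, y, z in m, then the turn, a rotation vector about the tool's x, y, z in rad. A call has 1 to 20 rows; each row is the pose to reach, as a shift and turn from the pose commanded when the call began, along the tool's axes at that moment; what a row does not reach only later rows make up. A row lasts 1/12 s, in which the tool goes at most 41.7 mm and 7.16 degrees, less where a joint would pass 70% of its speed; a pose out of reach is approached as far as the arm can. A call with a gripper value outside its range is refused whole. The fingers move at their own pace and stop on an object; FORCE is the grip in N (left out, the last holds). Time passes only in rows, so rows that repeat a pose let the fingers close. It gives the time, the measured TCP pose, the force and the opening at its end, in the units of the state.
- ctrl.get_state(): the state, without advancing time (a new reading comes with each control period).
- ctrl.camera(name): name is "scene" or "side" or "wrist"; returns a dict with "img" (420x560x3 uint8, blue, green, red), "range_z" (420x560 float32, m along the optical axis (not along the pixel's ray), 0 where there is no reading), "fx", "fy", "cx", "cy" (pixels), "world_to_cam" (4x4, takes a point from world to camera coordinates); the wrist camera has in their place "T_tool_cam" (4x4, takes a point from camera to tool coordinates, whose origin is the TCP and whose axes are the flange's). Camera axes: x right, y down, z forward; pixel columns grow to the right and rows downward; lengths in m; the calibration is good to about 2 mm. A picture is of the moment at which its call begins: read the wrist's pose just before it.
- ctrl.sign_off(): hands the job in, once; it reports no verdict.
Trained networks look in a picture, given as the dict that the camera call returned (one of the last four; its "shot" number tells which), for a name from the list of things; names that differ only in an ending like _2 or _b are one class to them, and where a whole thing is asked for, a point or a joint stands for the part that bears it (a point fixed in the world has none). Each returns a list of dicts, best first, with "score" (0 to 1); they miss things now and then, are a little off and sometimes report something else, mostly with a low value. They report only what shows in the picture. A call takes as long as a camera call.
- ctrl.boxes_of(picture, label): "uv" ([column, row] in pixels, amid what is visible of it).
The state is a dict: "t": time; "joints": joint angles; "joint_velocities": joint speeds; "tau": joint torques, N m; "position": TCP position; "orientation": TCP orientation; "contact_force": force on the tool from outside, world axes, zero at the start; "torque": the same for the moment, N m; "opening": finger opening in m.
Only numpy, scipy, OpenCV 4.12 (cv2) and the standard library are available. Lean on these libraries where they do the work, as an engineer would, in place of code of your own. Each camera call takes 0.05 s, during which the arm holds its last target.

## Task

Swing the amber-windowed door of the white plate dryer (it has a bar handle along its front edge) all the way open and leave it standing open. Take the green printing plate out of its slot and show it to the inspection camera: upright, image side to the lens and square to it, centred on the lens, 15 cm in front of the glass; finish while the gripper still holds it there, still and clear of everything else. Leave the red and blue plates in their slots, do not knock the camera, and do not shift the tape, the roller or the brush lying nearby.

Things in the scene. Friction and masses are not known exactly. Their poses are not given: they have to be found in the camera images.
- dryer: fixed white plate dryer: open tub 130 (x) x 200 (y) mm, walls 5, rim 100 mm above the bench, covered by its door. Origin on the bench under its centre; front (panel, handle) faces -x. A wire rack holds 3 plates on edge at y = -52, 0, 52 mm, x = -8 mm (colours vary), on a floor 18 mm above the bench, 1.5 mm play each side, between wire loops reaching 58 mm above the bench; plates lift straight up
- dryer_door (a joint): angle of the dryer's door, a shallow white lid (130 x 200 x 34 mm) with an amber window, hinged along the back rim of the tub; 0 = shut, 1.6 = fully open (upright), rad; it may start slightly ajar. Stiff hinge: it stays where it is left; about 5 N at the handle moves it
- door_handle (a point): middle of the door's round steel bar handle: 12 mm thick, 108 mm of straight bar parallel to the dryer's y, standing 45 mm off the door's front edge (175 mm from the hinge line), with free space round it and above it; shut, it is 118 mm above the bench. The axes turn with the door
- door_hinge (a point): point on the door's hinge line (100 mm above the bench, at the middle of the dryer's back rim); its y axis is the hinge axis and the dryer's y; the door opens by a positive turn about +y, so the handle swings up and back
- plate_green_centre (a point): centre of the green printing plate: 10 mm thick (x), 80 wide (y), 100 tall (z), 190 g. -x: image side, green with a raised sprig; +x: bare metal back with green tape at the top; +z: up in the rack. The top 30 mm, with two holes, is a bare margin to grip across the thickness. In the rack the image side faces the dryer's -y (right, seen from the robot); the top edge is 118 mm above the bench
- plate_red_centre (a point): centre of the red plate, same size and same way up and round; stays in its slot
- plate_blue_centre (a point): centre of the blue plate, same size and same way up and round; stays in its slot
- camera: inspection camera's fixed stand: black base 90 x 90 x 12 mm, column 297 mm tall set 30 mm behind the origin. Origin on the bench under the base's centre; camera looks along its -x
- camera_lens (a point): centre of the camera's front lens glass, inside a ring light 68 mm across; 80 mm ahead of the stand's origin, 180 to 230 mm above the bench. The camera looks level along this point's -x; +z is up. The plate's place is at x = -150 mm here, y = z = 0
- tape: roll of masking tape lying flat, 96 mm across, 25 mm high; bystander, origin under its centre
- roller: small ink roller with a black handle, 187 x 77 x 50 mm, lying along its x; bystander, origin under its centre
- brush: flat brush, 242 x 26 x 10 mm, lying along its x; bystander, origin under its centre

How it is judged:
On the way, in this order (a step that is already met when the one before it is completed fails the run):
1. the dryer's door is swung open (value of joint dryer_door above 1.2 rad), for 0.2 s.
2. the green plate is lifted clear of the dryer in the gripper (contact force between the fingers and plate_green above 1 N and contact force between plate_green and dryer below 0.1 N and height (world z) of plate_green_centre above 0.155 m), for 0.2 s.
At the end, for the whole second after the job is handed in: the green plate held still in the gripper, touching nothing else: centre within 15 mm of the lens axis, 130-170 mm before the lens, image side to it, upright and square within 0.14 rad; door open past 1.2 rad; red and blue plates within 20 mm of their start (contact force between the fingers and plate_green above 1 N and contact force between plate_green and dryer below 0.1 N and contact force between plate_green and camera below 0.1 N and contact force between plate_green and plate_red below 0.1 N and contact force between plate_green and plate_blue below 0.1 N and x of plate_green_centre in the frame of camera_lens between -0.17 and -0.13 m and y of plate_green_centre in the frame of camera_lens between -0.015 and 0.015 m and z of plate_green_centre in the frame of camera_lens between -0.015 and 0.015 m and angle between the x axis of plate_green_centre and the x axis of camera_lens, either way round below 0.14 rad and x of camera_lens in the frame of plate_green_centre below -0.1 m and angle between plate_green_centre's own z axis and vertical below 0.14 rad and linear speed of plate_green below 0.02 m/s and angular speed of plate_green below 0.1 rad/s and value of joint dryer_door above 1.2 rad and distance of each of plate_red_centre, plate_blue_centre from where it was at the start of the episode below 0.02 m); the arm keeps its last pose, push and grip.
It fails at once if the camera or its stand is knocked (over 3 N) (contact force between camera and anything else above 3 N).
It fails at once if the red or blue plate is pulled from its slot (moved over 30 mm) (distance of any of plate_red_centre, plate_blue_centre from where it was at the start of the episode above 0.03 m).
It fails at once if the tape, roller or brush is shifted (over 30 mm) (distance of any of tape, roller, brush from where it was at the start of the episode above 0.03 m).
It also fails if it takes over 51 s, if anything falls off the work surface, if the arm or the gripper's body presses on something with over 40 N, if the wrist force passes 120 N, or if a joint passes its speed limit or range.

## Working session

There is one attempt and no reset: what is moved stays moved. The work goes in short steps, Python scripts to look and compute and a shell command to move; the robot and the scene stay as the last step left them, time stands still between calls to the robot, and variables do not carry over. Pictures are saved under pics/ and viewed, and the job is handed in when it is done.

```bash
ls; mkdir -p pics
cat > h.py <<'E'
import numpy as np, cv2
from scipy.spatial.transform import Rotation as R
from rig import ctrl
def Rm(o): return R.from_euler('xyz',o).as_matrix()
def w2c(p):
    return np.array(p['world_to_cam'])
def px(p,u,v,z=None,T=None):
    u0,v0=int(round(u)),int(round(v))
    if z is None:
        w=p['range_z'][max(0,v0-1):v0+2,max(0,u0-1):u0+2]; w=w[w>0]
        z=np.median(w) if len(w) else 0
    c=np.array([(u-p['cx'])/p['fx']*z,(v-p['cy'])/p['fy']*z,z,1])
    M=np.linalg.inv(w2c(p)) if T is None else T
    return (M@c)[:3]
def cloud(p,T=None):
    z=p['range_z'];v,u=np.indices(z.shape)
    c=np.stack([(u-p['cx'])/p['fx']*z,(v-p['cy'])/p['fy']*z,z,np.ones_like(z)],-1)
    M=np.linalg.inv(w2c(p)) if T is None else T
    w=(c@M.T)[...,:3]; w[z<=0]=np.nan
    return w
def proj(p,X):
    c=w2c(p)@np.append(X,1); return c[0]/c[2]*p['fx']+p['cx'],c[1]/c[2]*p['fy']+p['cy']
def wristT(s,p):
    T=np.eye(4);T[:3,:3]=Rm(s['orientation']);T[:3,3]=s['position'];return T@np.array(p['T_tool_cam'])
E
python3 - <<'E'
from h import *
s=ctrl.get_state();print({k:np.round(v,3) for k,v in s.items()})
for n in ['scene','side']:
    p=ctrl.camera(n);cv2.imwrite(f'pics/{n}0.png',p['img'])
    np.save(f'{n}0.npy',cloud(p))
    print(n,np.round(np.linalg.inv(w2c(p)),3).tolist())
    for l in ['dryer','door_handle','dryer_door','plate_green_centre','plate_red_centre','plate_blue_centre','camera','camera_lens','tape','roller','brush']:
        print(l,[(np.round(b['uv']).tolist(),round(b['score'],2),np.round(px(p,*b['uv']),3).tolist()) for b in ctrl.boxes_of(p,l)[:2]])
E
```

```text
pics
{'t': np.float64(0.0), 'joints': array([ 1.092,  0.592,  0.048,  1.61 , -0.033,  0.943, -0.034]), 'joint_velocities': array([-0.002, -0.002, -0.   ,  0.002,  0.001,  0.002,  0.   ]), 'tau': array([ 0.0000e+00, -5.4869e+01,  1.5470e+00, -1.9813e+01,  9.0000e-03,
        9.0000e-03,  0.0000e+00]), 'position': array([ 0.272, -0.671,  0.303]), 'orientation': array([-3.139,  0.   ,  0.385]), 'contact_force': array([-0.144, -0.043, -0.474]), 'torque': array([ 0.057,  0.039, -0.022]), 'opening': np.float64(0.085)}
scene [[-0.745, -0.362, 0.56, -0.045], [-0.666, 0.384, -0.639, 0.547], [0.016, -0.85, -0.527, 0.706], [0.0, 0.0, 0.0, 1.0]]
dryer [([200.0, 253.0], 0.85, [0.595, 0.101, 0.124]), ([218.0, 249.0], 0.49, [0.643, 0.015, 0.064])]
door_handle [([199.0, 239.0], 0.79, [0.617, 0.087, 0.145])]
dryer_door [([198.0, 240.0], 0.8, [0.616, 0.091, 0.144]), ([327.0, 145.0], 0.43, [0.603, -0.356, 0.24])]
plate_green_centre [([204.0, 255.0], 0.41, [0.626, 0.07, 0.085])]
plate_red_centre []
plate_blue_centre [([223.0, 248.0], 0.6, [0.619, 0.019, 0.081])]
camera [([325.0, 156.0], 0.66, [0.605, -0
[... 452 characters left out ...]
 1.0]]
dryer [([193.0, 273.0], 0.87, [0.605, 0.142, 0.133])]
door_handle [([191.0, 256.0], 0.56, [0.632, 0.105, 0.141])]
dryer_door [([191.0, 255.0], 0.55, [0.633, 0.101, 0.141])]
plate_green_centre [([202.0, 280.0], 0.57, [0.636, 0.067, 0.062])]
plate_red_centre [([185.0, 288.0], 0.44, [0.61, 0.167, 0.116])]
plate_blue_centre [([297.0, 361.0], 0.63, [0.402, 0.159, 0.006]), ([221.0, 265.0], 0.43, [0.616, 0.018, 0.071])]
camera [([271.0, 159.0], 0.74, [0.668, -0.434, 0.166])]
camera_lens [([275.0, 146.0], 0.61, [0.623, -0.345, 0.237])]
tape [([299.0, 286.0], 0.77, [0.455, -0.03, 0.024])]
roller [([330.0, 246.0], 0.7, [0.426, -0.211, 0.03])]
brush [([302.0, 354.0], 0.57, [0.398, 0.14, 0.005])]
```

View pics/scene0.png

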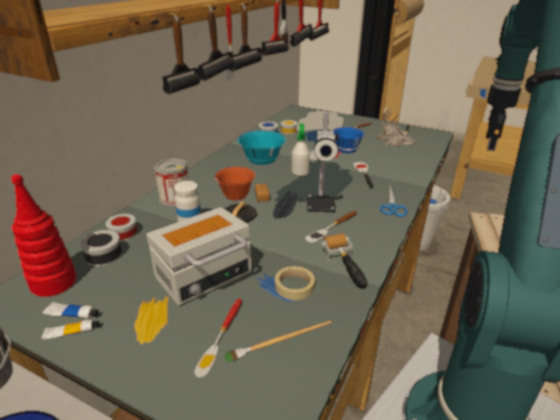

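View pics/side0.png

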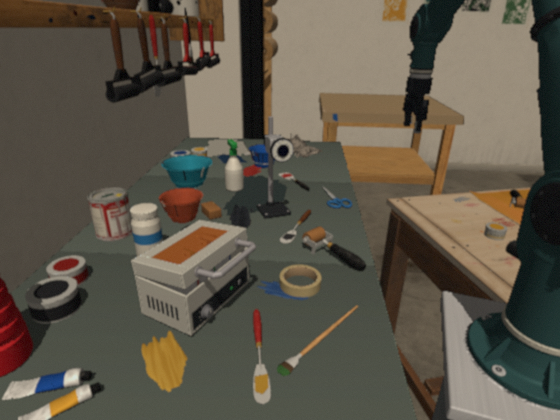

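The two pictures show the dryer at about (200,255) in the scene view, with its handle toward the robot. The camera stand is at (322,160), and the tape, roller and brush lie in front. Next I'll fit the poses from the depth clouds.

Run:
```python
from h import *
import scipy.spatial
P=[]
for n in ['scene0','side0']:
    c=np.load(n+'.npy').reshape(-1,3); P.append(c[np.isfinite(c).all(1)])
for i,c in enumerate(P):
    print('bench z',np.round(np.median(c[(abs(c[:,0]-.5)<.05)&(abs(c[:,1]+.35)<.15)&(c[:,2]<.02)&(c[:,2]>-.02)][:,2]),4))
    d=c[(c[:,2]>.10)&(c[:,2]<.19)&(c[:,0]>.5)&(c[:,0]<.8)&(c[:,1]>-.12)&(c[:,1]<.25)]
    print(len(d)); t=d[:,2]
    print(np.percentile(t,[1,10,50,90,99]).round(3), d.min(0).round(3),d.max(0).round(3))
    top=d[(d[:,2]>.125)]
    r=cv2.minAreaRect((top[:,:2]*1000).astype(np.float32));print(r)
    # camera
    e=c[(c[:,2]>.01)&(c[:,2]<.4)&(c[:,0]>.5)&(c[:,0]<.85)&(c[:,1]>-.52)&(c[:,1]<-.28)]
    for a,b in [(.005,.02),(.03,.15),(.15,.3)]:
        q=e[(e[:,2]>a)&(e[:,2]<b)];
        if len(q)>5: print('cam',a,len(q),q.mean(0).round(3),cv2.minAreaRect((q[:,:2]*1000).astype(np.float32)))
for n in ['scene0','side0']:
    im=cv2.imread(f'pics/{n}.png')
    a=im[195:305,130:270] if n=='scene0' else im[210:340,120:270]
    b=im[100:225,270:370] if n=='scene0' else im[110:225,230:330]
    h=580
    cv2.imwrite(f'pics/{n}z.png',np.hstack([cv2.resize(a,(440,400),interpolation=2),cv2.resize(b,(340,400),interpolation=2)]))
```

```text
bench z 0.0
3842
[0.108 0.125 0.138 0.145 0.147] [ 0.532 -0.05   0.1  ] [0.736 0.169 0.15 ]
((630.6324462890625, 63.848289489746094), (201.76307678222656, 184.0120086669922), 80.15829467773438)
cam 0.005 476 [ 0.644 -0.4    0.013] ((688.2346801757812, -413.7328186035156), (310.23193359375, 230.5186309814453), 3.361598014831543)
cam 0.03 241 [ 0.722 -0.405  0.074] ((755.5865478515625, -399.1460876464844), (239.4033660888672, 186.47508239746094), 89.35941314697266)
cam 0.15 722 [ 0.625 -0.382  0.236] ((639.714111328125, -405.18194580078125), (65.35658264160156, 133.90542602539062), 34.567474365234375)
bench z -0.0017
4951
[0.108 0.123 0.137 0.144 0.146] [ 0.534 -0.048  0.1  ] [0.738 0.169 0.147]
((631.8443603515625, 63.86639404296875), (202.3977813720703, 182.99090576171875), 79.26226806640625)
cam 0.005 293 [ 0.663 -0.392  0.012] ((692.4093017578125, -405.30633544921875), (312.2480773925781, 227.667236328125), 0.7081373929977417)
cam 0.03 219 [ 0.706 -0.427  0.083] ((757.320068359375, -399.9939880371094), (184.6678009033203, 239.5275421142578), 0.038185879588127136)
cam 0.15 750 [ 0.632 -0.38   0.228] ((635.508544921875, -402.38427734375), (67.53156280517578, 125.35054016113281), 31.721683502197266)
```

```bash
python3 -c "
import cv2,numpy as np
a=cv2.imread('pics/scene0z.png');b=cv2.imread('pics/side0z.png')
cv2.imwrite('pics/z.png',cv2.resize(np.vstack([a,b]),(585,600)))"
```

```text
(no output)
```

View pics/z.png

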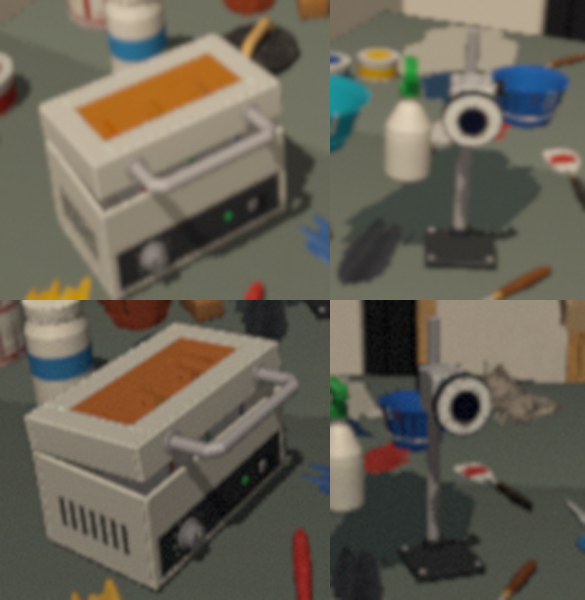

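Run:
```python
from h import *
for n in ['scene0','side0']:
    c=np.load(n+'.npy').reshape(-1,3); c=c[np.isfinite(c).all(1)]
    d=c[(c[:,2]>.115)&(c[:,2]<.19)&(c[:,0]>.5)&(c[:,0]<.78)&(c[:,1]>-.12)&(c[:,1]<.25)]
    # ransac plane near-horizontal
    best=None;rng=np.random.default_rng(0)
    for _ in range(800):
        a=d[rng.choice(len(d),3,False)];nn=np.cross(a[1]-a[0],a[2]-a[0]);l=np.linalg.norm(nn)
        if l<1e-6: continue
        nn/=l; nn*=np.sign(nn[2])
        if nn[2]<.9: continue
        k=abs((d-a[0])@nn)<.002
        if best is None or k.sum()>best.sum(): best=k
    q=d[best];m=q.mean(0);nn=np.linalg.svd(q-m)[2][2];nn*=np.sign(nn[2])
    r=cv2.minAreaRect((q[:,:2]*1000).astype(np.float32))
    print(n,len(q),m.round(4),nn.round(4),'tilt',np.degrees(np.arccos(nn[2])).round(2),'dir',np.degrees(np.arctan2(nn[1],nn[0])).round(1),r, cv2.boxPoints(r).round(0).tolist(),q[:,2].min(),q[:,2].max())
    print(' rim z by corner', [ (np.round(b,0).tolist(), round(float(m[2]-((b/1000-m[:2])@nn[:2])/nn[2]),4)) for b in cv2.boxPoints(r)])
    # behind-dryer obstacles
    o=c[(c[:,0]>.73)&(c[:,0]<.95)&(c[:,1]>-.1)&(c[:,1]<.25)&(c[:,2]>.1)];print('behind',len(o),o.min(0).round(3) if len(o) else '',o.max(0).round(3) if len(o) else '')
    # lens region ring plane
    e=c[(c[:,2]>.16)&(c[:,2]<.29)&(c[:,0]>.54)&(c[:,0]<.68)&(c[:,1]>-.46)&(c[:,1]<-.3)]
    best=None
    for _ in range(1500):
        a=e[rng.choice(len(e),3,False)];nn=np.cross(a[1]-a[0],a[2]-a[0]);l=np.linalg.norm(nn)
        if l<1e-6: continue
        nn/=l
        if abs(nn[2])>.1: continue
        k=abs((e-a[0])@nn)<.0025
        if best is None or k.sum()>best.sum(): best=k
    q=e[best];m=q.mean(0);nn=np.linalg.svd(q-m)[2][2];nn*=np.sign(nn[1])
    u=np.cross([0,0,1],nn);u/=np.linalg.norm(u)
    uv=np.c_[(q-m)@u,q[:,2]-m[2]].astype(np.float32)*1000
    print('ring',len(q),m.round(4),nn.round(3),'dir',np.degrees(np.arctan2(nn[1],nn[0])).round(1),cv2.minEnclosingCircle(uv), uv.min(0),uv.max(0),np.median(uv,0))
    h=c[(c[:,0]>.48)&(c[:,0]<.6)&(c[:,1]>-.05)&(c[:,1]<.2)&(c[:,2]>.12)]
```

```text
scene0 2173 [0.6532 0.0664 0.1399] [ 0.1018 -0.0208  0.9946] tilt 5.96 dir -11.6 ((655.5955200195312, 59.27885437011719), (201.81735229492188, 132.93798828125), 79.88745880126953) [[572.0, -28.0], [703.0, -52.0], [739.0, 147.0], [608.0, 170.0]] 0.13139735498285077 0.14854547392585538
 rim z by corner [([572.0, -28.0], 0.1462), ([703.0, -52.0], 0.1323), ([739.0, 147.0], 0.1328), ([608.0, 170.0], 0.1467)]
behind 7009 [ 0.73 -0.1   0.1 ] [0.95  0.249 0.616]
ring 276 [ 0.6065 -0.3576  0.2251] [-0.616  0.787 -0.007] dir 128.1 ((0.19859012961387634, -1.016162633895874), 34.174224853515625) [-32.2931   -34.216396] [32.392345 30.809547] [-0.32840043  0.88568133]
side0 2898 [0.6563 0.0708 0.1393] [ 0.1003 -0.02    0.9948] tilt 5.87 dir -11.3 ((657.7935180664062, 58.90092468261719), (201.94317626953125, 131.34083557128906), 79.89840698242188) [[575.0, -29.0], [705.0, -52.0], [740.0, 147.0], [611.0, 170.0]] 0.13123779733008067 0.14709671953151382
 rim z by corner [([575.0, -29.0], 0.1455), ([705.0, -52.0], 0.132), ([740.0, 147.0], 0.1324), ([611.0, 170.0], 0.1459)]
behind 3393 [ 0.73 -0.1   0.1 ] [0.947 0.18  0.568]
ring 295 [ 0.6084 -0.3562  0.2238] [-0.634  0.773  0.017] dir 129.3 ((1.7326265573501587, -1.881832242012024), 33.87382507324219) [-31.489458 -32.122528] [35.59243 31.7327 ] [-1.3775079   0.52044934]
```

Run:
```python
from h import *
for n in ['scene0','side0']:
    c=np.load(n+'.npy').reshape(-1,3); c=c[np.isfinite(c).all(1)]
    H,_,_=np.histogram2d(c[:,0],c[:,1],bins=[np.arange(.7,1.2,.04),np.arange(-.2,.36,.04)])
    Z=np.zeros_like(H)
    i=((c[:,0]-.7)/.04).astype(int);j=((c[:,1]+.2)/.04).astype(int)
    k=(c[:,0]>.7)&(i>=0)&(i<Z.shape[0])&(c[:,1]>-.2)&(j>=0)&(j<Z.shape[1])
    np.maximum.at(Z,(i[k],j[k]),c[k,2])
    print(n);print((Z*1000).astype(int))
s=ctrl.get_state()
# target pregrasp
g=np.array([.549,.078,.136])
def rel(s,tcp,yaw):
    Rs=Rm(s['orientation']); Rt=Rm([np.pi,0,np.radians(yaw)])
    print('shift',(Rs.T@(tcp-s['position'])).round(4),'turn',R.from_matrix(Rs.T@Rt).as_rotvec().round(4))
rel(s,g+[0,0,.054+.1],79.9)
```

```text
scene0
[[  2   2   0 133 134 135 137 137 138   3   3   2  26  26]
 [ 25   0   0   0   0   0   0   0   2   3   2   2  24  25]
 [ 36   0   0   0   0   0   0   1   3   2   3   2   2  11]
 [ 15   0 134 136 137   0   0   1   1 565 616   3 178 179]
 [  3   2 403 422 135 565 566 567 567 567 615 145 295 295]
 [419 567 565 565 567 567 568 567 567 567 613 612 193 292]
 [566 567 568 568 567 567 567 567 567 567  50 597   0   0]
 [567 568 567 567 567 567 567 567 567   0   2 516   0   2]
 [567 567 567 567 567 567 567 567 567   2   3 303 338 221]
 [567 567 567 568 567 567 568 567 567 437 455 456 341   0]
 [567 567 567 567 580 583 586 588 416 356   0   0   0   0]
 [567 570 573 576 579 579   0   0   0   0   0   0   0   0]]
side0
[[  0   0   0 133 134 135 136 137 137   2   1   2  26  26]
 [  0   0   0   0   0   0   0   0   1   2   2   2  24  24]
 [  0   0   0   0   0   0   0   1   1   1   2   2   1  13]
 [ 11   0 133 135 134   0   1   2   1 534   2   2 143 112]
 [  0   0 403 421 134 562 565 565 564 561  52 144 149  90]
 [418 566 564 565 567 567 567  43  51  52  52   2   0   0]
 [567 566 567 567   2   1  44  44  50  51  51   0   0   0]
 [118 119 119 119   1   1  42  44  42   1   1   0   0   0]
 [119 117 119 117   2   1   0   1   1   1   0   0   0   0]
 [117 119 119   2   1   1   1   0  73   0   0   0   0   0]
 [  0   1   1   1 427 405 314 213 114   0   0   0   0   0]
 [472 521 521 521 503 397   0   0   0   0   0   0   0   0]]
shift [ 0.5381 -0.5912  0.0139] turn [-1.0000e-04  0.0000e+00 -1.0097e+00]
```

```bash
python3 -m handwheel '0 0.03 -0.03 0 0 0 -0.06;0 0.06 -0.066 0 0 0 -0.12;0 0.09 -0.099 0 0 0 -0.18;0 0.12 -0.132 0 0 0 -0.24;0 0.15 -0.165 0 0 0 -0.3;0 0.18 -0.198 0 0 0 -0.36;0 0.21 -0.231 0 0 0 -0.42;0 0.24 -0.264 0 0 0 -0.48;0 0.27 -0.297 0 0 0 -0.54;0 0.3 -0.33 0 0 0 -0.6;0 0.33 -0.363 0 0 0 -0.66;0 0.36 -0.396 0 0 0 -0.72;0 0.39 -0.429 0 0 0 -0.78;0 0.42 -0.462 0 0 0 -0.84;0 0.45 -0.495 0 0 0 -0.9;0 0.48 -0.528 0 0 0 -0.96;0 0.51 -0.56 0.01 0 0 -1.01;0 0.538 -0.591 0.014 0 0 -1.01;0 0.538 -0.591 0.014 0 0 -1.01;0 0.538 -0.591 0.014 0 0 -1.01' 40
python3 - <<'E'
from h import *
s=ctrl.get_state();p=ctrl.camera('wrist');cv2.imwrite('pics/w1.png',p['img'])
T=wristT(s,p);print(np.array(p['T_tool_cam']).round(3).tolist())
c=cloud(p,T).reshape(-1,3);c=c[np.isfinite(c).all(1)];np.save('w1.npy',cloud(p,T))
for l in ['door_handle','dryer','plate_green_centre','plate_red_centre','plate_blue_centre']:
    print(l,[(np.round(b['uv']).tolist(),round(b['score'],2),px(p,*b['uv'],T=T).round(3).tolist()) for b in ctrl.boxes_of(p,l)[:2]])
xh=np.array([.9845,-.1754]);yh=np.array([.1754,.9845]);hg=np.array([.7185,.048])
a=(c[:,:2]-hg)@xh;b=(c[:,:2]-hg)@yh
k=(a>-.2)&(a<-.15)&(abs(b)<.05)&(c[:,2]>.11)
q=c[k];print('bar',len(q),a[k].min(),a[k].max(),np.median(a[k]),'top z',np.percentile(q[:,2],[50,95,99]), 'b',)
k=(a>-.2)&(a<-.15)&(c[:,2]>.11)&(abs(b)<.12);print('bar extent',b[k].min(),b[k].max(), np.polyfit(b[k],a[k],1))
print(s['position'],s['orientation'],s['opening'],s['contact_force'])
E
```

```text
t: 2.87
position: [0.551, 0.0866, 0.2904]
orientation: [3.139, -0.007, 1.404]
contact_force: [-0.2, 0.6, -0.4]
opening: 0.0428
[[0.001, -0.966, -0.259, 0.064], [1.0, 0.001, -0.0, 0.001], [0.0, -0.259, 0.966, -0.07], [0.0, 0.0, 0.0, 1.0]]
door_handle [([443.0, 188.0], 0.82, [0.651, 0.089, 0.141])]
dryer [([433.0, 186.0], 0.57, [0.645, 0.091, 0.141])]
plate_green_centre []
plate_red_centre []
plate_blue_centre []
bar 22471 -0.19999567894502493 -0.1500016042919979 -0.17654399051652986 top z [0.29706918 0.31235689 0.31366635] b
bar extent -0.07013052055844766 0.06459109129276605 [-0.01651541 -0.17516593]
[0.55100316 0.08661067 0.29038012] [ 3.13880292 -0.006976    1.40445627] 0.04284794502826086 [-0.24333388  0.61603947 -0.3899504 ]
```

View pics/w1.png

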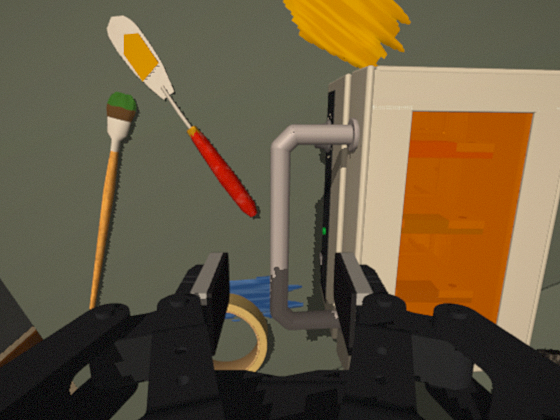

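Run:
```python
from h import *
c=np.load('w1.npy').reshape(-1,3);c=c[np.isfinite(c).all(1)]
xh=np.array([.9845,-.1754]);yh=np.array([.1754,.9845]);hg=np.array([.7185,.048])
a=(c[:,:2]-hg)@xh;b=(c[:,:2]-hg)@yh
k=(a>-.2)&(a<-.15)&(abs(b)<.1)&(c[:,2]>.115)&(c[:,2]<.16)
print('a',np.percentile(a[k],[1,50,99]),'b',np.percentile(b[k],[0,1,99,100]),'z',np.percentile(c[k,2],[50,90,99]))
kk=k&(abs(b)<.04);print(np.polyfit(b[kk],a[kk],1))
s=ctrl.get_state();print(((s['position'][:2]-hg)@xh,(s['position'][:2]-hg)@yh))
g=np.array([*(hg-.173*xh),.136])
def rel(s,tcp,yaw):
    Rs=Rm(s['orientation']); Rt=Rm([np.pi,0,np.radians(yaw)])
    print('shift',(Rs.T@(tcp-s['position'])).round(4),'turn',R.from_matrix(Rs.T@Rt).as_rotvec().round(4))
print(s['position'],s['orientation']);rel(s,g+[0,0,.054],79.9)
```

```text
a [-0.17734856 -0.16958041 -0.15080507] b [-0.07013052 -0.06721276  0.06394932  0.06459109] z [0.14072575 0.14223282 0.14300638]
[ 0.0030972  -0.17146996]
(np.float64(-0.172198418250407), np.float64(-0.0031560219108139145))
[0.54841801 0.07509635 0.28980036] [-3.14107614e+00  1.85076797e-03  1.39128978e+00]
shift [ 0.0033 -0.0008  0.0998] turn [-0.0005  0.0018 -0.0032]
```

```bash
python3 -m handwheel '0 0.003 0 0.025 0 0 0;0 0.003 0 0.05 0 0 0;0 0.003 0 0.07 0 0 0;0 0.003 0 0.085 0 0 0;0 0.003 0 0.1 0 0 0;0 0.003 0 0.1 0 0 0;-1 0.003 0 0.1 0 0 0;-1 0.003 0 0.1 0 0 0;-1 0.003 0 0.1 0 0 0;-1 0.003 0 0.1 0 0 0;-1 0.003 0 0.1 0 0 0;-1 0.003 0 0.1 0 0 0' 30
python3 - <<'E'
from h import *
s=ctrl.get_state();print(s['position'],s['orientation'])
xh=np.array([.9845,-.1754,0]);Rs=Rm(s['orientation']);print('xh in tool',(Rs.T@xh).round(3))
hg=np.array([.7185,.048,.1])
def pos(t):
    x=-np.cos(t)*.175+np.sin(t)*.018; z=np.sin(t)*.175+np.cos(t)*.018
    return x,z
x0,z0=pos(.104)
for t in np.linspace(.104,1.62,19)[1:]:
    x,z=pos(t); print(round(t,2), round(x-x0,3), round(z-z0,3))
E
```

```text
t: 4.17
position: [0.5491, 0.0801, 0.1904]
orientation: [-3.141, 0.001, 1.394]
contact_force: [-2.7, -2.2, 1.2]
opening: 0.0108
[0.54909807 0.08012547 0.19040209] [-3.14135076e+00  1.02482929e-03  1.39437375e+00]
xh in tool [ 0.  1. -0.]
0.19 0.004 0.014
0.27 0.008 0.028
0.36 0.014 0.042
0.44 0.022 0.055
0.53 0.03 0.067
0.61 0.039 0.079
0.69 0.049 0.09
0.78 0.06 0.1
0.86 0.072 0.108
0.95 0.084 0.116
1.03 0.098 0.123
1.11 0.111 0.129
1.2 0.125 0.134
1.28 0.14 0.137
1.37 0.154 0.139
1.45 0.169 0.14
1.54 0.184 0.139
1.62 0.199 0.138
```

```bash
python3 -m handwheel '-1 0 0.004 -0.014 0 0 0;-1 0 0.008 -0.028 0 0 0;-1 0 0.014 -0.042 0 0 0;-1 0 0.022 -0.055 0 0 0;-1 0 0.03 -0.067 0 0 0;-1 0 0.039 -0.079 0 0 0;-1 0 0.049 -0.09 0 0 0;-1 0 0.06 -0.1 0 0 0;-1 0 0.072 -0.108 0 0 0;-1 0 0.072 -0.108 0 0 0'
```

```text
t: 5.0
position: [0.6158, 0.0684, 0.2997]
orientation: [-3.128, 0.005, 1.394]
contact_force: [-14.6, -2.4, 20.0]
opening: 0.0105
```

```bash
python3 -m handwheel '-1 0 0 0 0 0 0;-1 0 0 0 0 0 0'
python3 - <<'E'
from h import *
p=ctrl.camera('scene');cv2.imwrite('pics/s2.png',cv2.resize(p['img'][120:330,100:380],(800,600)))
E
```

```text
t: 5.17
position: [0.6157, 0.0685, 0.2994]
orientation: [-3.131, 0.004, 1.395]
contact_force: [-14.4, -0.8, 17.1]
opening: 0.0107
```

View pics/s2.png

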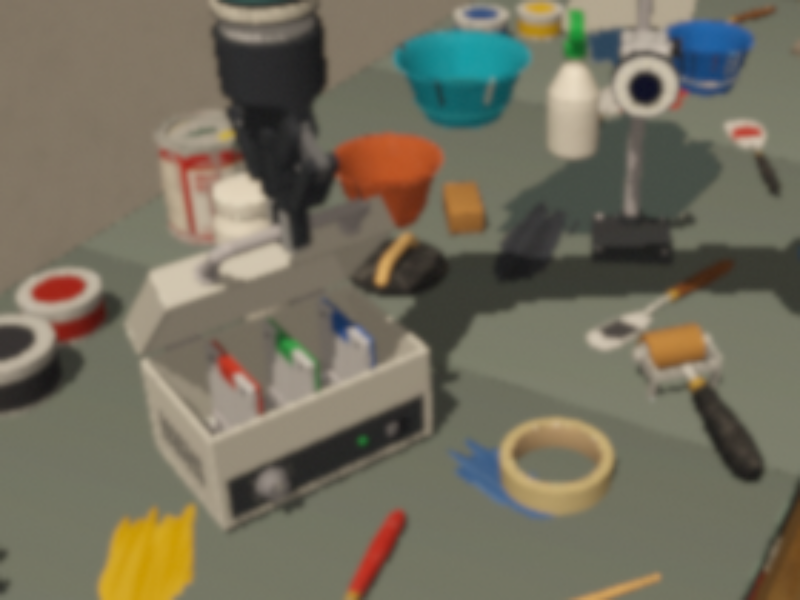

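```bash
python3 -m handwheel '-1 0 0.01 -0.01 0 0 0;-1 0 0.024 -0.018 0 0 0;-1 0 0.037 -0.024 0 0 0;-1 0 0.052 -0.029 0 0 0;-1 0 0.067 -0.032 0 0 0;-1 0 0.081 -0.034 0 0 0;-1 0 0.097 -0.035 0 0 0;-1 0 0.112 -0.034 0 0 0;-1 0 0.12 -0.034 0 0 0;-1 0 0.12 -0.034 0 0 0;-1 0 0.12 -0.034 0 0 0'
python3 - <<'E'
from h import *
p=ctrl.camera('scene');cv2.imwrite('pics/s3.png',cv2.resize(p['img'][120:330,100:380],(800,600)))
E
```

```text
t: 6.13
position: [0.7401, 0.0461, 0.3325]
orientation: [3.137, 0.0, 1.394]
contact_force: [3.2, -2.1, 1.5]
opening: 0.0109
```

View pics/s3.png

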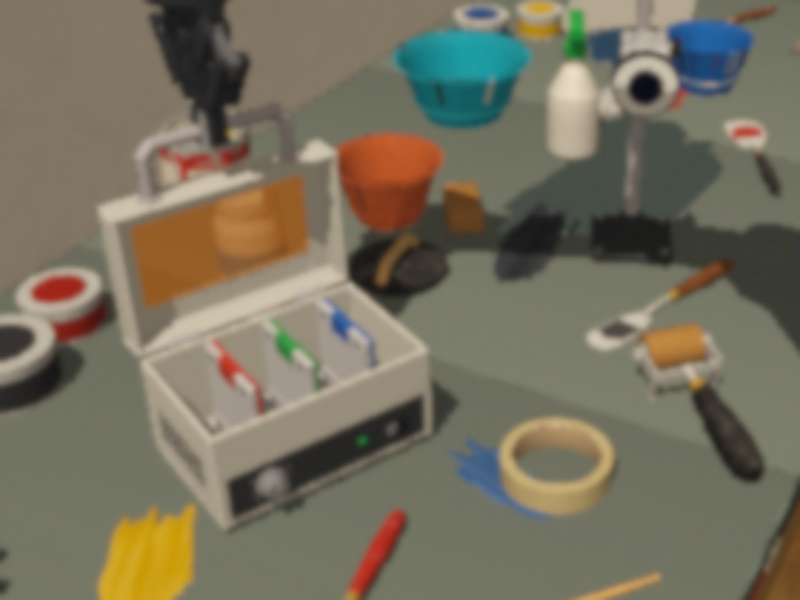

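```bash
python3 -m handwheel '-0.2 0 0 0 0 0 0;-0.2 0 0 0 0 0 0;-0.2 0 0 0 0 0 0;-0.2 0 0 -0.02 0 0 0;-0.2 0 0 -0.04 0 0 0;-0.2 0 0 -0.06 0 0 0;-0.2 0 -0.02 -0.06 0 0 -0.12;-0.2 0 -0.04 -0.06 0 0 -0.24;-0.2 0 -0.06 -0.06 0 0 -0.36;-0.2 0 -0.08 -0.06 0 0 -0.48;-0.2 0 -0.095 -0.06 0 0 -0.6;-0.2 0 -0.095 -0.06 0 0 -0.72;-0.2 0 -0.095 -0.06 0 0 -0.84;-0.2 0 -0.095 -0.06 0 0 -0.96;-0.2 0 -0.095 -0.06 0 0 -1.08;-0.2 0 -0.095 -0.06 0 0 -1.2;-0.2 0 -0.095 -0.06 0 0 -1.32;-0.2 0 -0.095 -0.06 0 0 -1.44;-0.2 0 -0.095 -0.06 0 0 -1.57;-0.2 0 -0.095 -0.06 0 0 -1.57'
python3 - <<'E'
from h import *
s=ctrl.get_state();p=ctrl.camera('wrist');cv2.imwrite('pics/w2.png',p['img'])
T=wristT(s,p);np.save('w2.npy',cloud(p,T))
print(s['position'],s['orientation'],s['opening'],s['joints'].round(2),s['contact_force'])
q=ctrl.camera('scene');cv2.imwrite('pics/s4.png',cv2.resize(q['img'][60:330,100:460],(800,600)))
for l in ['plate_green_centre','plate_red_centre','plate_blue_centre']:
    print(l,[(np.round(b['uv']).tolist(),round(b['score'],2),px(p,*b['uv'],T=T).round(3).tolist()) for b in ctrl.boxes_of(p,l)[:2]])
E
```

```text
t: 7.85
position: [0.6443, 0.0642, 0.3914]
orientation: [3.141, -0.001, 2.968]
contact_force: [0.2, -0.0, -0.4]
opening: 0.0343
[0.64430874 0.06418771 0.39140955] [ 3.14106072e+00 -1.40591350e-03  2.96812082e+00] 0.034328214847924025 [ 0.34  0.5  -0.74  1.68  0.37  1.11  0.89] [ 0.1669902  -0.04492128 -0.44131284]
plate_green_centre [([279.0, 182.0], 0.85, [0.645, 0.061, 0.118])]
plate_red_centre [([328.0, 174.0], 0.88, [0.646, 0.107, 0.118])]
plate_blue_centre [([224.0, 174.0], 0.75, [0.629, 0.012, 0.118])]
```

View pics/w2.png

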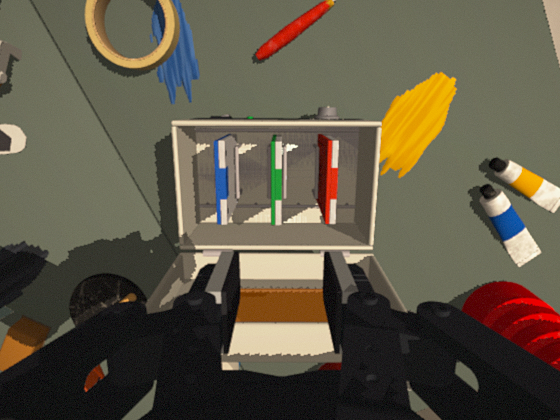

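View pics/s4.png

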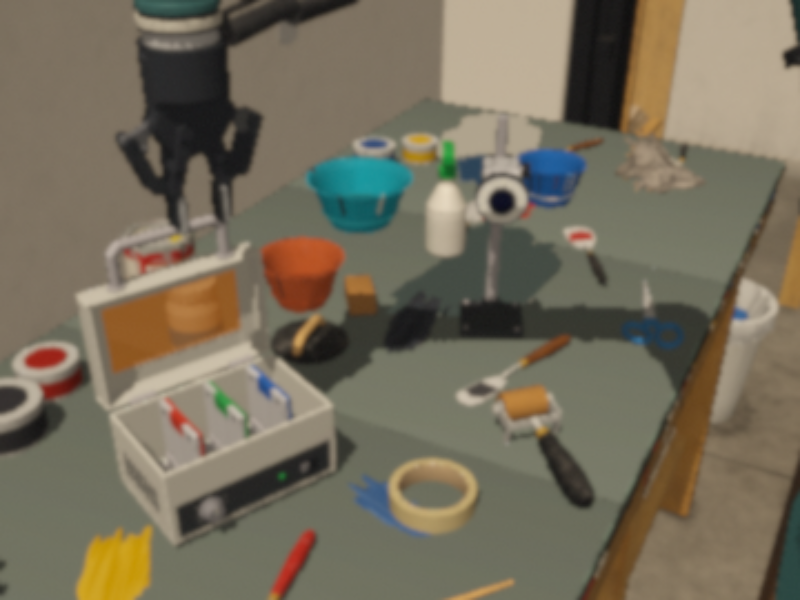

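Run:
```python
from h import *
C=np.load('w2.npy');im=cv2.imread('pics/w2.png').astype(int)
for nm,u0,u1 in [('blue',205,240),('green',262,292),('red',312,345)]:
    c=C[125:235,u0:u1].reshape(-1,3);c=c[np.isfinite(c).all(1)]
    q=c[(c[:,2]>.113)&(c[:,2]<.124)]
    r=cv2.minAreaRect((q[:,:2]*1000).astype(np.float32));print(nm,len(q),q.mean(0).round(4),np.median(q[:,2]).round(4),r)
s=ctrl.get_state();print(s['position'],s['orientation'])
```

```text
blue 956 [0.6364 0.0075 0.1179] 0.1181 ((637.951904296875, 6.973523139953613), (10.374412536621094, 79.74980163574219), 79.99515533447266)
green 918 [0.6462 0.0581 0.118 ] 0.118 ((647.1258544921875, 57.92799377441406), (9.665809631347656, 79.92264556884766), 79.8322982788086)
red 948 [0.6537 0.1093 0.1178] 0.1179 ((655.1102294921875, 109.34872436523438), (10.403180122375488, 79.87337493896484), 79.95120239257812)
[0.64476451 0.06393539 0.39186224] [-3.14140781e+00 -1.04057730e-04  2.96340367e+00]
```

```bash
python3 -m handwheel '-0.2 -0.003 -0.0055 0.02 0 0 0;-0.2 -0.003 -0.0055 0.045 0 0 0;-0.2 -0.003 -0.0055 0.07 0 0 0;-0.2 -0.003 -0.0055 0.095 0 0 0;-0.2 -0.003 -0.0055 0.12 0 0 0;-0.2 -0.003 -0.0055 0.145 0 0 0;-0.2 -0.003 -0.0055 0.165 0 0 0;-0.2 -0.003 -0.0055 0.175 0 0 0;-0.2 -0.003 -0.0055 0.183 0 0 0;-0.2 -0.003 -0.0055 0.183 0 0 0;-0.2 -0.003 -0.0055 0.183 0 0 0'
python3 - <<'E'
from h import *
s=ctrl.get_state();p=ctrl.camera('wrist');cv2.imwrite('pics/w3.png',p['img'])
T=wristT(s,p);C=cloud(p,T);C=C.reshape(-1,3);c=C[np.isfinite(C).all(1)]
k=(abs(c[:,0]-.647)<.05)&(abs(c[:,1]-.058)<.02)&(c[:,2]>.114)&(c[:,2]<.123);q=c[k]
print(len(q),cv2.minAreaRect((q[:,:2]*1000).astype(np.float32)))
print(s['position'],s['orientation'],s['opening'])
E
```

```text
t: 9.02
position: [0.6475, 0.0581, 0.2095]
orientation: [3.141, 0.001, 2.965]
contact_force: [0.3, 0.2, 0.5]
opening: 0.034
3508 ((647.1842041015625, 58.00726318359375), (10.070941925048828, 80.0977783203125), 79.5585708618164)
[0.64745748 0.05809316 0.20953204] [3.14116989e+00 9.92131928e-04 2.96455262e+00] 0.03403214963291139
```

View pics/w3.png

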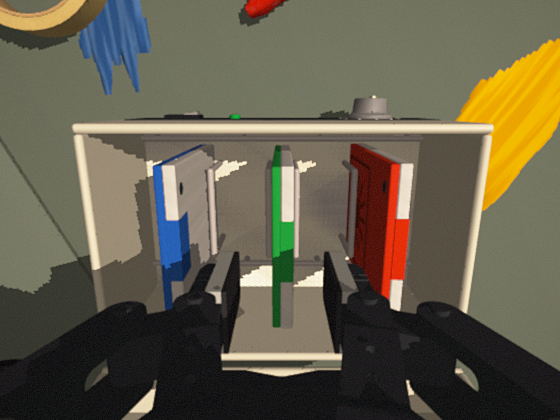

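```bash
python3 -m handwheel '-0.2 0 0 0.015 0 0 0;-0.2 0 0 0.03 0 0 0;-0.2 0 0 0.042 0 0 0;-0.2 0 0 0.05 0 0 0;-0.2 0 0 0.05 0 0 0;-0.2 0 0 0.05 0 0 0;-1 0 0 0.05 0 0 0;-1 0 0 0.05 0 0 0;-1 0 0 0.05 0 0 0;-1 0 0 0.05 0 0 0;-1 0 0 0.05 0 0 0;-1 0 0 0.05 0 0 0;-1 0 0 0.05 0 0 0' 60
python3 - <<'E'
from h import *
p=ctrl.camera('wrist');cv2.imwrite('pics/w4.png',p['img'])
E
```

```text
t: 10.15
position: [0.6474, 0.0582, 0.1596]
orientation: [3.141, 0.001, 2.965]
contact_force: [-0.1, 0.3, 3.3]
opening: 0.009
```

View pics/w4.png

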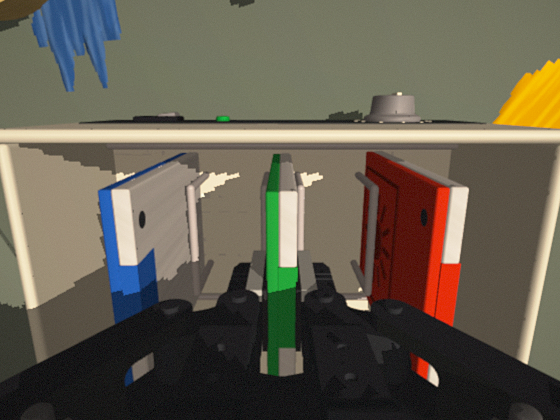

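```bash
python3 -m handwheel '-1 0 0 -0.01 0 0 0;-1 0 0 -0.025 0 0 0;-1 0 0 -0.04 0 0 0;-1 0 0 -0.055 0 0 0;-1 0 0 -0.07 0 0 0;-1 0 0 -0.085 0 0 0;-1 0 0 -0.1 0 0 0;-1 0 0 -0.115 0 0 0;-1 0 0 -0.13 0 0 0;-1 0 0 -0.145 0 0 0;-1 0 0 -0.157 0 0 0;-1 0 0 -0.157 0 0 0;-1 0 0 -0.157 0 0 0;-1 0 0 -0.157 0 0 0'
python3 - <<'E'
from h import *
L=[]
n=[]
for cam in ['scene','side']:
    p=ctrl.camera(cam);cv2.imwrite(f'pics/{cam}5.png',p['img'])
    c=cloud(p).reshape(-1,3);c=c[np.isfinite(c).all(1)]
    rng=np.random.default_rng(1)
    e=c[(c[:,2]>.17)&(c[:,2]<.28)&(c[:,0]>.57)&(c[:,0]<.66)&(c[:,1]>-.40)&(c[:,1]<-.31)]
    best=None
    for _ in range(2000):
        a=e[rng.choice(len(e),3,False)];nn=np.cross(a[1]-a[0],a[2]-a[0]);l=np.linalg.norm(nn)
        if l<1e-6: continue
        nn/=l
        if abs(nn[2])>.05: continue
        k=abs((e-a[0])@nn)<.002
        if best is None or k.sum()>best.sum(): best=k
    q=e[best];m=q.mean(0);nn=np.linalg.svd(q-m)[2][2];nn*=np.sign(nn[1])
    u=np.cross([0,0,1],nn);uv=np.c_[(q-m)@u,q[:,2]-m[2]].astype(np.float32)*1000
    (cx,cy),r=cv2.minEnclosingCircle(uv)
    print(cam,len(q),(m+u*cx/1000+np.array([0,0,cy/1000])).round(4),nn.round(3),np.degrees(np.arctan2(nn[1],nn[0])).round(1),r)
    b=ctrl.boxes_of(p,'camera_lens')[:1]
    if b: print('lens',b[0]['uv'],px(p,*b[0]['uv']).round(4))
s=ctrl.get_state();print(s['position'],s['orientation'],s['opening'],s['contact_force'])
E
```

```text
t: 11.37
position: [0.6464, 0.0574, 0.3153]
orientation: [-3.141, -0.001, 2.965]
contact_force: [0.3, -0.0, -2.3]
opening: 0.0093
scene 230 [ 0.6067 -0.3572  0.2244] [-0.617  0.787  0.026] 128.1 33.40857696533203
lens [328.2, 144.7] [ 0.6006 -0.3605  0.2391]
side 253 [ 0.607  -0.3572  0.2218] [-0.622  0.783 -0.01 ] 128.5 33.745872497558594
lens [275.5, 145.4] [ 0.6227 -0.3457  0.2383]
[0.64649605 0.05756765 0.31481652] [-3.14097799e+00 -1.87809521e-03  2.96492641e+00] 0.009154984471406901 [-1.44233545 -0.1676904  -2.66566522]
```

View pics/scene5.png

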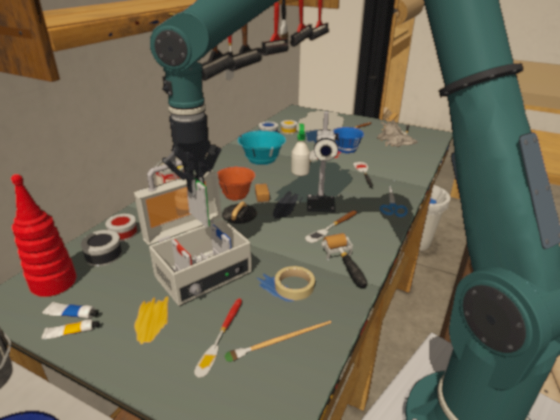

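```bash
python3 -m handwheel '-1 0.003 -0.01 0 0 0 -0.02;-1 0.007 -0.028 0 0 0 -0.06;-1 0.012 -0.048 0 0 0 -0.11;-1 0.017 -0.068 0 0 0 -0.17;-1 0.022 -0.088 0 0 0 -0.23;-1 0.027 -0.108 0 0 0 -0.29;-1 0.032 -0.128 0 0 0 -0.35;-1 0.037 -0.148 0 0 0 -0.41;-1 0.042 -0.168 0 0 0 -0.47;-1 0.047 -0.188 0 0 0 -0.53;-1 0.052 -0.208 0 0 0 -0.59;-1 0.057 -0.228 0 0 0 -0.65;-1 0.062 -0.248 0 0 0 -0.71;-1 0.067 -0.268 0 0 0 -0.77;-1 0.072 -0.288 0 0 0 -0.82;-1 0.076 -0.303 0 0 0 -0.847;-1 0.079 -0.316 0 0 0 -0.847;-1 0.079 -0.316 0 0 0 -0.847;-1 0.079 -0.316 0 0 0 -0.847;-1 0.079 -0.316 0 0 0 -0.847'
python3 - <<'E'
from h import *
s=ctrl.get_state();print(s['position'],s['orientation'],s['opening'],s['joints'].round(2),s['contact_force'])
for cam in ['scene','side']:
    p=ctrl.camera(cam);cv2.imwrite(f'pics/{cam}6.png',p['img'])
    np.savez(f'{cam}6.npz',c=cloud(p),img=p['img'])
    print(cam,'lens px',proj(p,[.607,-.357,.2235]))
    print([(b['uv'],b['score'],px(p,*b['uv']).round(3)) for b in ctrl.boxes_of(p,'plate_green_centre')[:1]])
E
```

```text
t: 13.23
position: [0.5142, -0.2381, 0.3161]
orientation: [3.141, 0.001, -2.47]
contact_force: [0.0, 0.3, -2.1]
opening: 0.0093
[ 0.51418955 -0.23805802  0.31607538] [ 3.14136405e+00  1.33180587e-03 -2.47035503e+00] 0.009312835060559885 [ 1.04  0.54 -0.96  1.93  0.54  0.95  2.06] [ 0.02394625  0.27498634 -2.1386933 ]
scene lens px (np.float64(325.2214345649258), np.float64(149.6456974681913))
[([327.2, 175.2], 0.88, array([ 0.508, -0.235,  0.223]))]
side lens px (np.float64(282.1071089874377), np.float64(150.10014554197465))
[([299.0, 168.2], 0.59, array([ 0.519, -0.227,  0.223]))]
```

View pics/scene6.png

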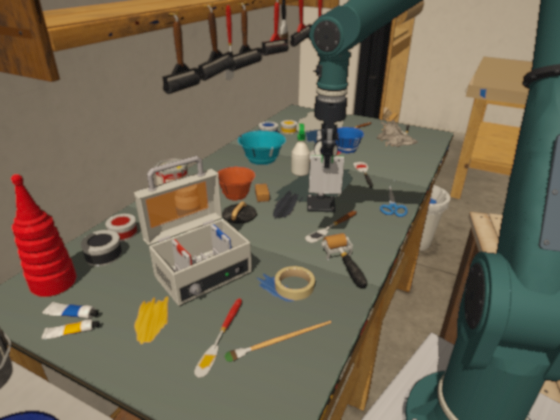

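View pics/side6.png

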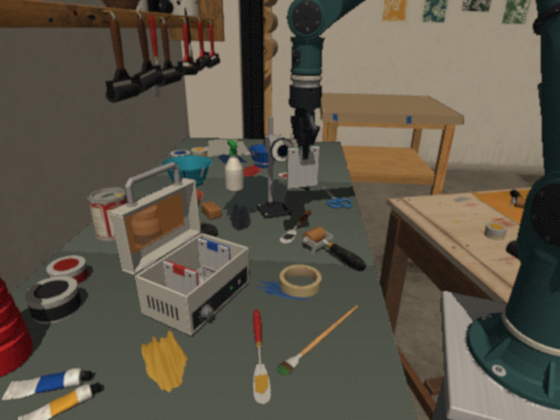

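The plate's bare back faces both cameras at about (326,176) in the scene view and (303,167) in the side view, so its image side faces the lens. The door is standing open. I'll measure the plate's actual pose next.

Run:
```python
from h import *
L=np.array([.607,-.357,.2235]);n0=np.array([np.cos(np.radians(128.4)),np.sin(np.radians(128.4)),0]);u=np.cross([0,0,1],n0)
for cam in ['scene','side']:
    c=np.load(f'{cam}6.npz')['c'].reshape(-1,3);c=c[np.isfinite(c).all(1)]
    d=(c-L)@n0;l=(c-L)@u
    k=(abs(d-.155)<.015)&(abs(l)<.06)&(c[:,2]>.16)&(c[:,2]<.245);q=c[k]
    m=q.mean(0)
    for _ in range(3):
        m=q.mean(0);nn=np.linalg.svd(q-m)[2][2];q=q[abs((q-m)@nn)<.004]
    nn*=np.sign(nn@n0)
    print(cam,len(q),'yaw',np.degrees(np.arctan2(nn[1],nn[0])).round(2),'nz',nn[2].round(4),'d back',((q-L)@n0).mean().round(4),'lat',np.percentile((q-L)@u,[1,99]).round(4),'z',np.percentile(q[:,2],[0,1]).round(4))
    w=c[(abs(d-.155)<.015)&(abs(l)<.06)&(c[:,2]>.22)&(c[:,2]<.30)];
    e=w[(abs((w-L)@u)>.022)&(abs((w-L)@u)<.045)&(abs((w-m)@nn)<.004)]; print('top z',np.percentile(e[:,2],[95,99]))
```

```text
scene 774 yaw 128.67 nz -0.0039 d back 0.157 lat [-0.0407  0.0378] z [0.1741 0.1752]
top z [0.27314282 0.27471918]
side 806 yaw 128.48 nz 0.0009 d back 0.1564 lat [-0.0426  0.0365] z [0.1729 0.1742]
top z [0.27107743 0.27283806]
```

```bash
python3 -m handwheel '-1 0 0 0 0 0 0;-1 0 0 0 0 0 0;-1 0 0 0 0 0 0;-1 0 0 0 0 0 0;-1 0 0 0 0 0 0;-1 0 0 0 0 0 0'
python3 - <<'E'
from h import *
s=ctrl.get_state();print(abs(s['joint_velocities']).max(),s['position'],s['opening'])
print(ctrl.sign_off())
E
```

```text
t: 13.93
position: [0.5136, -0.2394, 0.3159]
orientation: [-3.142, -0.0, -2.471]
contact_force: [-0.1, -0.8, -2.6]
opening: 0.0089
0.0014228126599126238 [ 0.51359186 -0.23943985  0.31590079] 0.00890093404684414
the job is handed in; nothing more can be done
None
```

The green plate is in front of the inspection camera, still in the gripper. I handed the job in at about 14 s; the sign-off gave no verdict.

**What I did:** I gripped the bar handle and swung the door upright, to about 1.59 rad going by the tool position, then let go. I lifted the green plate straight out of the middle slot and turned it to face the lens.

**Last checks, from the depth images:**

| Check | Measured | Limit |
|---|---|---|
| Plate centre in front of the lens | about 152 mm | 130–170 mm |
| Sideways offset from the lens axis | about 2 mm | 15 mm |
| Height offset from the lens axis | under 1 mm | 15 mm |
| Square to the lens and upright | within about 0.005 rad | 0.14 rad |

- **Distance:** I measured to the front of the ring light. If the glass sits a few millimetres behind it, the true distance is slightly more.
- **Grip and stillness:** the joints were essentially at rest (0.0014 rad/s at most), the opening was 8.9 mm, and the last grip command was 60 N.
- **Door and other things:** the last pictures show the door standing open and the red and blue plates in their slots. The tape, roller, brush and camera looked unmoved. I judged these by eye, without measuring them again.

**What disagreed:** the network's lens points were off, landing about 15 mm too high. I used the fitted ring centre instead, which lined up with the lens in the pictures. Partway through the swing I saw about 22 N of side pull at the handle, and I corrected the path.

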